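Mount a rail carrier and clamp it

ROBOT

A 7-joint arm with a two-finger parallel gripper is mounted at the origin on a cart in front of the work surface, level with it; the furniture and walls round the work are solid. World frame = base frame: x ahead of the robot, y to its left, z up, the work surface at z = 0. Lengths are in m, angles in rad, forces in N, time in s.
With the tool pointing down it reaches from about 0.425 to 0.875 m from the base axis. Payload 4.7 kg.
Tool frame: the origin (TCP) lies on the centre line of the jaws, within the pads' length; the fingertips stand 22 mm ahead of it and the grasp point (between the pads) lies 3 mm ahead of it (ctrl.tip_reach is the z of the fingertips in the tool frame, in m); z points along the fingers, y is the line along which they close (so a half turn about z gives the same grasp; the last joint's range is limited). The gripper opens to 87 mm and grips with 3 to 60 N. Pads are 19 mm wide; open, the fingers measure 117 mm over their backs; the gripper's body (75 mm by 190 mm) begins 51 mm behind the grasp point.
Start: joints at [1.226, 0.321, -0.07, 1.45, 0.023, 1.371, -0.057], TCP at [0.228, -0.609, 0.245] pointing down, gripper open.
Joint ranges: [-2.86, 2.86], [-0.3, 2.09], [-1.38, 1.24], [0.06, 2.45], [-1.56, 4.7], [0.09, 2.05], [-2.69, 2.69]. Speed limits (rad/s): [2.57, 2.57, 3.14, 3.14, 3.14, 3.14, 3.14].

INTERFACE

Orientations are given as a 3x3 rotation matrix whose columns are the frame's x, y, z axes.
In Python, from station import ctrl gives the robot as it stands.
- The arm moves only by the tool play_rows, never from a script. Its argument "rows" is a list of rows, each a list of 3 entries, a list of its own where there are three numbers: the finger opening in mm, from 0 to 87, then the shift along the tool's x, y, z in mm, then the turn about the tool's z in units of 5 degrees (1.0 is 5 degrees). A call has 1 to 5 rows; each row shifts and turns the commanded pose from where the row before left it, along the tool's axes as they then stand; what a row does not reach is not made up. A row lasts 1/12 s, in which the tool goes at most 41.7 mm and 7.16 degrees, less where a joint would pass 70% of its speed; a pose out of reach is approached as far as the arm can. A call is refused whole if a number of a shift passes 41.7 or a number of a turn 1, either way. A call with a gripper value outside its range is refused whole. The fingers move at their own pace and stop on an object; "force" is the grip in N (left out, the last holds). Time passes only in rows, so rows that do not move let the fingers close. It gives the time, the measured TCP pose, the force, the opening and the grip force at its end, in the units of the state.
- ctrl.get_state(): the state, without advancing time (a new reading comes with each control period).
- ctrl.get_image(name): name is "scene" or "top" or "wrist"; returns a dict with "color" (480x640x3 uint8, blue, green, red), "z_map" (480x640 float32, m along the optical axis (not along the pixel's ray), 0 where there is no reading), "fx", "fy", "cx", "cy" (pixels), "k1" (the pictures are not rectified: a ray, as slopes to the right and down, at radius r is drawn at 1 + k1 r^2 times it, then the intrinsics apply), "xyz" and "orientation" of the camera in the world; the wrist camera has in their place "T_tool_cam" (4x4, takes a point from camera to tool coordinates, whose origin is the TCP and whose axes are the flange's). Camera axes: x right, y up, looking along -z (the intrinsics and any distortion apply to the point x, -y, -z); pixel columns grow to the right and rows downward; lengths in m; the calibration is good to about 2 mm. A picture is of the moment at which its call begins: read the wrist's pose just before it.
- ctrl.job_done(): hands the job in; it is judged then, once.
Trained networks look in the newest picture that a camera, given by its name, has taken for a name from the list of things; names that differ only in an ending like _2 or _b are one class to them, and where a whole thing is asked for, a point or a joint stands for the part that bears it (a point fixed in the world has none). Each returns a list of dicts, best first, with "p" (0 to 1); they miss things now and then, are a little off and sometimes report something else, mostly with a low value. They report only what shows in the picture. A call takes as long as a camera call. They do not tell look-alikes from the thing itself.
- ctrl.masks_of(target, camera): "mask" (480x640 bool, what is visible of it) and "extent" ([left, top, right, bottom] in pixels, round what is visible of it).
The state is a dict: "t": time; "q": joint angles; "qd": joint speeds; "joint_torque": joint torques, N m; "ee_pos": TCP position; "ee_rot": TCP orientation; "contact_force": force on the tool from outside, world axes, zero at the start; "ft_torque": the same for the moment, N m; "gripper_width": finger opening in m; "finger_force": force on a finger pad.
Only numpy, scipy, OpenCV 4.12 (cv2) and the standard library are available. Lean on these libraries where they do the work, as an engineer would, in place of code of your own. Each camera call takes 0.05 s, during which the arm holds its last target. There are 200 camera calls.

TASK

Mount the rail carrier on the dovetail rail: slide it on from the rail's open, tapered end until it rests against the end stop, then turn the slanted clamp knob on its side clockwise until it will go no further. Leave the white bottle, the mortar and the tip box where they stand, and let go of everything at the end.

Things in the scene. Friction and masses are not known exactly. Their poses are not given: they have to be found in the camera images.
- rail: Steel dovetail rail fixed to the bench. Origin: centre of its underside; z up; x runs along it from the open entry end (x=-100 mm) to the end stop (face at x=+88; block 60 wide, 60 high); y points to the robot's side. Base 200x70x10 mm, riser 24 wide, then the dovetail from z=22 (32 wide) to its flat top at z=38 (48 wide). The first 20 mm taper to 34 wide, 34 high at the entry.
- rail_entry (a point): Middle of the rail's entry end: rail x=-100 mm, y=0, z=38 mm (level of the dovetail's flat top). Axes as the rail's.
- carrier: Loose aluminium rail carrier, 0.5-0.8 kg, 90 mm long (x), 140 high. Origin: middle of its underside between its two jaws; z up, x along the slot, y to the knob side. Slot 38 mm wide at z=0, 53 at its ceiling z=15, about 2.5 mm play each side; jaws out to y=+37/-38, plate z 15-27. Starts upright with x within 0.6 rad of the rail's x. Seated: origin at rail z=23 mm; against the stop: rail x=+43.
- carrier_head (a point): The place to grip the carrier: centre of its head block, at carrier x=0, y=+6, z=122.5 mm; axes as the carrier's. The head is 36 mm wide (x, flat faces), 52 long (y -20 to +32), 35 high (z 105-140), on a post 34x28 mm that rises from the plate. The carrier is lopsided: it balances at carrier x=0, y=+3, z=52 mm. Seated on the rail it has a few mm of vertical play.
- knob_grip (a point): Grip point of the clamp knob, on its axis, at carrier x=0, y=+54.5, z=+48.5 mm. Its z is the knob's axis, up and outward, 30 deg from carrier z toward carrier +y. Black bar 50 mm long along this point's y, 14 thick along its x, from 21 mm below to 9 above the point; round hub 24 mm across below. Turns with the knob. The head overhangs too closely for an upright gripper: reach in along the axis.
- clamp_knob (a joint): Clamp knob angle, rad; grows clockwise, seen looking down on the knob along its axis. At 0 the bar lies in the carrier's y-z plane. Hard stops at -0.6 (loose) and +0.7 (tight); starts between -0.6 and -0.4. Stays where it is left; friction about 0.1 N m.
- bottle: White screw-cap bottle, 62 mm across, 126 mm high, standing beyond the rail; origin at the centre of its base. Bystander.
- mortar: White porcelain mortar bowl, 108 x 119 x 59 mm; origin at the centre of its base. Bystander.
- tip_box: Closed pipette-tip box with clear lid, 85 x 112 x 76 mm; origin at the centre of its base. Bystander.
Not all that is in view belongs to the job. Leave any brown or turquoise look-alike of the carrier alone.

How it is judged:
By the outcome, as a careful person would: the job done as asked, in the order asked, and still so for the second after the job is handed in, with the robot touching nothing.
It also fails if it takes over 64 s, if anything falls off the work surface, if the arm or the gripper's body presses on something with over 40 N, if the wrist force passes 120 N, or if a joint passes its speed limit or range.

## Working session

There is one attempt and no reset: what is moved stays moved. The work goes in short steps, Python scripts to look and compute and a tool call to move; the robot and the scene stay as the last step left them, time stands still between calls to the robot, and variables do not carry over. Pictures are saved under pics/ and viewed, at most 10 in all, crops included, and the job is handed in when it is done.

Besides the shell and the picture viewer there is one more tool, called after ">>>" as a command line: name --argument value ..., lists and objects as JSON in quotes. play_rows: Moves the arm, as the interface text tells. Its arguments: {"type":"object","properties":{"rows":{"type":"array"},"force":{"type":"number"}},"required":["rows"]}

```bash
ls; mkdir -p pics
cat > h.py <<'E'
import numpy as np, cv2
from station import ctrl
def grab(n):
    s=ctrl.get_state(); im=ctrl.get_image(n)
    if n=="wrist":
        T=np.eye(4);T[:3,:3]=np.array(s['ee_rot']);T[:3,3]=s['ee_pos']; M=T@np.array(im['T_tool_cam'])
    else:
        M=np.eye(4);M[:3,:3]=np.array(im['orientation']);M[:3,3]=im['xyz']
    im['M']=M; return im
def cloud(im):
    K=np.array([[im['fx'],0,im['cx']],[0,im['fy'],im['cy']],[0,0,1.]])
    v,u=np.mgrid[:480,:640]
    p=cv2.undistortPoints(np.stack([u,v],-1).reshape(-1,1,2).astype(float),K,np.array([im['k1'],0,0,0.])).reshape(480,640,2)
    z=im['z_map']; P=np.stack([p[...,0]*z,-p[...,1]*z,-z],-1)
    W=P@im['M'][:3,:3].T+im['M'][:3,3]; W[z<=0]=np.nan
    return W
E
python3 - <<'E'
from h import *
for n in ["scene","top"]:
    im=grab(n); cv2.imwrite(f"pics/{n}0.png",im['color']); W=cloud(im); np.savez(f"{n}0.npz",W=W,c=im['color'],M=im['M'])
    for t in ["rail","carrier","knob_grip","bottle","mortar","tip_box"]:
        for d in ctrl.masks_of(t,n)[:3]:
            m=d['mask']; P=W[m]; P=P[~np.isnan(P[:,0])]
            print(n,t,round(d['p'],2),np.round(d['extent']),np.round(np.median(P,0),3) if len(P) else 0,P.min(0).round(3),P.max(0).round(3))
E
```

```text
pics
scene rail 0.61 [281. 244. 365. 288.] [0.636 0.115 0.035] [ 0.561  0.004 -0.008] [0.663 0.211 0.064]
scene carrier 0.97 [205. 164. 241. 218.] [ 0.53  -0.208  0.03 ] [ 0.398 -0.295 -0.012] [ 0.568 -0.161  0.149]
scene carrier 0.85 [261. 132. 301. 188.] [ 0.381 -0.094  0.034] [ 0.299 -0.17  -0.003] [ 0.431 -0.046  0.147]
scene carrier 0.63 [333. 154. 369. 204.] [0.38  0.124 0.038] [ 0.286  0.063 -0.005] [0.428 0.171 0.147]
scene knob_grip 0.61 [362. 170. 373. 183.] [0.339 0.151 0.048] [0.307 0.135 0.001] [0.357 0.17  0.071]
scene bottle 0.86 [278. 290. 296. 333.] [0.809 0.076 0.094] [ 0.746  0.023 -0.004] [0.827 0.101 0.132]
scene bottle 0.48 [204. 165. 243. 214.] [ 0.531 -0.208  0.03 ] [ 0.462 -0.275 -0.007] [ 0.569 -0.161  0.149]
scene mortar 0.84 [402. 195. 445. 229.] [0.394 0.325 0.03 ] [ 0.318  0.268 -0.007] [0.465 0.379 0.065]
scene tip_box 0.61 [321. 303. 370. 344.] [0.782 0.212 0.074] [ 0.713  0.146 -0.001] [0.829 0.278 0.084]
top rail 0.85 [254. 212. 335. 239.] [0.617 0.11  0.038] [ 0.585  0.007 -0.006] [0.663 0.207 0.07 ]
top rail 0.48 [426. 273. 440. 290.] [ 0.469 -0.23
[... 189 characters left out ...]
2. 316. 354.] [0.365 0.116 0.031] [ 0.308  0.058 -0.007] [0.425 0.171 0.15 ]
top knob_grip 0.7 [426. 275. 443. 294.] [ 0.469 -0.23   0.056] [ 0.445 -0.263 -0.001] [ 0.492 -0.211  0.072]
top knob_grip 0.62 [395. 329. 410. 343.] [ 0.342 -0.154  0.054] [ 0.33  -0.172 -0.001] [ 0.356 -0.125  0.138]
top knob_grip 0.58 [272. 334. 286. 352.] [0.329 0.149 0.055] [ 0.31   0.126 -0.007] [0.349 0.17  0.144]
top bottle 0.66 [297. 138. 321. 172.] [0.778 0.068 0.098] [0.761 0.037 0.   ] [0.817 0.098 0.133]
top mortar 0.68 [185. 287. 232. 331.] [0.41  0.327 0.028] [ 0.358  0.265 -0.002] [0.462 0.387 0.066]
top tip_box 0.73 [229. 140. 281. 192.] [0.759 0.205 0.075] [ 0.711  0.143 -0.003] [0.825 0.268 0.088]
```

Run:
```python
import cv2,numpy as np
a=cv2.imread("pics/scene0.png")[110:350,150:470]; b=cv2.imread("pics/top0.png")[120:370,170:460]
a=cv2.resize(a,(400,300)); cv2.imwrite("pics/both.png",np.vstack([np.hstack([cv2.resize(a,(800,600),interpolation=2)[::1]])]))
cv2.imwrite("pics/topc.png",cv2.resize(b,(696,600),interpolation=2))
```

```text
(no output)
```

View pics/both.png

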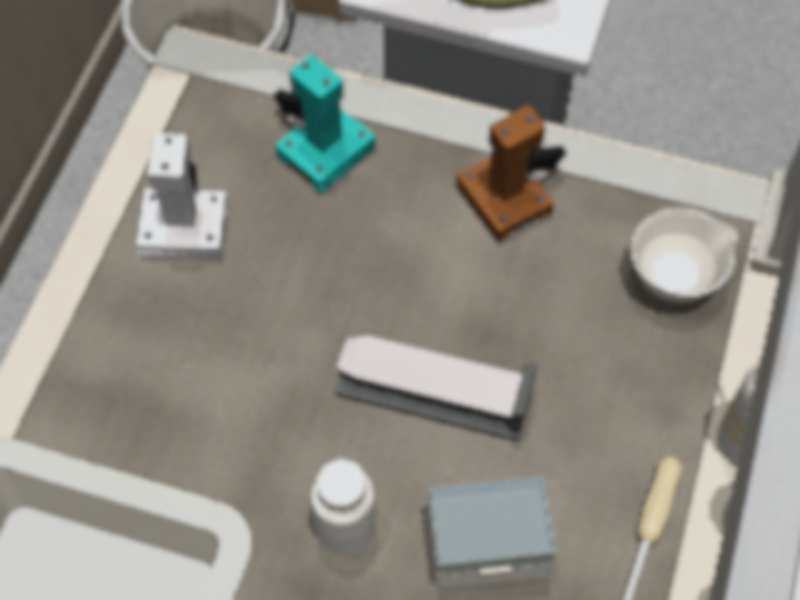

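View pics/topc.png

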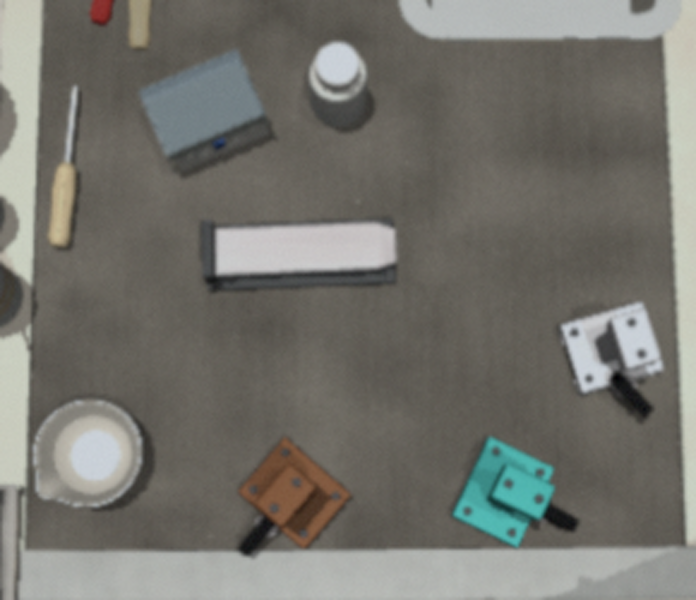

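The top view shows the silver carrier at right, crop pixels (612,345), with its knob towards the robot. The brown and turquoise look-alikes are at the bottom. The rail runs along world y, with its tapered entry at crop x≈395 and the stop at x≈208. Next I'll get coarse poses.

```bash
cat >> h.py <<'E'
def rect(P,want):
    """minAreaRect of xy points (mm); returns centre, sizes and yaw of the axis nearest to want(rad)"""
    (c,(w,h),a)=cv2.minAreaRect((P[:,:2]*1000).astype(np.float32)); a=np.radians(a)
    r=[]
    for k,(s1,s2) in enumerate([(w,h),(h,w)]*2):
        y=a+k*np.pi/2; d=(y-want+np.pi)%(2*np.pi)-np.pi; r.append((abs(d),want+d,s1,s2))
    _,y,s1,s2=min(r); return np.round(c,1),round(s1,1),round(s2,1),round(float(y),4)
def sel(W,x0,x1,y0,y1,z0,z1):
    P=W.reshape(-1,3); P=P[~np.isnan(P[:,0])]; lo=np.array([x0,y0,z0]);hi=np.array([x1,y1,z1])
    return P[((P>lo)&(P<hi)).all(1)]
E
python3 - <<'E'
from h import *
W=np.load("top0.npz")["W"]
for nm,z0,z1 in [("plate",.02,.034),("head",.132,.148)]:
    P=sel(W,.43,.6,-.28,-.14,z0,z1); print(nm,len(P),rect(P,np.pi/2),np.median(P[:,2]))
for nm,z0,z1 in [("top",.033,.043),("base",.005,.015),("stop",.052,.068)]:
    P=sel(W,.54,.70,-.02,.24,z0,z1); print(nm,len(P),rect(P,np.pi/2),np.median(P[:,2]))
s=ctrl.get_state(); print(s['ee_pos'],np.round(s['ee_rot'],3),ctrl.tip_reach); print(np.array(ctrl.get_image("wrist")["T_tool_cam"]).round(3))
E
```

```text
plate 545 (array([ 512. , -219.3]), 91.1, 91.9, 1.8755) 0.02832940518138294
head 354 (array([ 513. , -219.1]), 37.7, 52.4, 1.8564) 0.14105922838150364
top 1202 (array([620.5, 108.3]), 198.4, 54.8, 1.6068) 0.03888703685416928
base 1044 (array([619.2, 109.9]), 259.7, 157.6, 1.5678) 0.008341948359380846
stop 114 (array([619.9, 202.4]), 12.3, 59.4, 1.6183) 0.06095178906445764
[ 0.22824842 -0.60862995  0.2446259 ] [[ 0.936  0.351  0.   ]
 [ 0.351 -0.936 -0.   ]
 [-0.     0.    -1.   ]] 0.022
[[ 0.001  0.955  0.295  0.083]
 [ 1.    -0.001 -0.    -0.   ]
 [ 0.     0.295 -0.955 -0.139]
 [ 0.     0.     0.     1.   ]]
```

>>> play_rows --rows '[[87, [27, -17.7, -3], 0], [87, [27, -17.7, -3], 0], [87, [27, -17.7, -3], 0], [87, [27, -17.7, -3], 0], [87, [27, -17.7, -3], 0]]'

```text
t: 1.17
ee_pos: [0.3243, -0.4771, 0.2598]
ee_rot: [[0.936, 0.351, 0.0], [0.351, -0.936, -0.0], [-0.0, 0.0, -1.0]]
contact_force: [0.0, -0.0, 0.2]
gripper_width: 0.0875
finger_force: 0.0
```

>>> play_rows --rows '[[87, [27, -17.7, -3], 0], [87, [27, -17.7, -3], 0], [87, [27, -17.7, -3], 0], [87, [27, -17.7, -3], 0], [87, [27, -17.7, -3], 0]]'

```text
t: 1.58
ee_pos: [0.4196, -0.3467, 0.275]
ee_rot: [[0.936, 0.351, 0.0], [0.351, -0.936, -0.001], [0.0, 0.001, -1.0]]
contact_force: [0.4, -0.5, 0.1]
gripper_width: 0.0868
finger_force: 0.0
```

>>> play_rows --rows '[[87, [27, -17.7, -3], 0], [87, [27, -17.7, -3], 0], [87, [27, -17.7, -3], 0], [87, [27, -17.7, -3], 0], [87, [27, -17.7, -3], 0.8]]'

```text
t: 2.0
ee_pos: [0.5149, -0.2164, 0.29]
ee_rot: [[0.959, 0.284, 0.0], [0.284, -0.959, -0.001], [0.0, 0.001, -1.0]]
contact_force: [-0.5, -0.8, -0.6]
gripper_width: 0.0872
finger_force: 0.0
```

>>> play_rows --rows '[[87, [0, 0, 0], 0], [87, [0, 0, 0], 0], [87, [0, 0, 0], 0]]'

```text
t: 2.25
ee_pos: [0.5138, -0.2185, 0.2895]
ee_rot: [[0.958, 0.285, -0.001], [0.285, -0.958, -0.001], [-0.001, 0.001, -1.0]]
contact_force: [1.1, 0.2, 0.2]
gripper_width: 0.0869
finger_force: 0.0
```

Run:
```python
from h import *
im=grab("wrist"); W=cloud(im); cv2.imwrite("pics/w1.png",im['color']); np.savez("w1.npz",W=W)
for nm,z0,z1 in [("plate",.02,.034),("head",.134,.146)]:
    P=sel(W,.43,.6,-.29,-.14,z0,z1); print(nm,len(P),rect(P,np.pi/2+.3),np.median(P[:,2]))
s=ctrl.get_state(); print(s['ee_pos'],np.round(s['ee_rot'],3),s['q'].round(2) if hasattr(s['q'],'round') else s['q'])
for d in ctrl.masks_of("knob_grip","wrist")[:2]:
    P=W[d['mask']]; P=P[~np.isnan(P[:,0])]; print(d['p'],d['extent'],np.median(P,0))
```

```text
plate 4403 (array([ 521.1, -215.3]), 90.1, 73.3, 1.8479) 0.026200819092170535
head 3239 (array([ 514.3, -217.5]), 35.5, 51.8, 1.8463) 0.13908521705859245
[ 0.51342019 -0.21924268  0.28936398] [[ 0.959  0.283 -0.001]
 [ 0.283 -0.959 -0.001]
 [-0.001  0.001 -1.   ]] [ 0.73  0.13 -0.41  1.6   0.05  1.42 -0.97]
0.63 [222.7, 311.9, 240.9, 334.0] [ 0.34747346 -0.1618772   0.0424062 ]
0.46 [322.8, 248.9, 342.9, 261.3] [ 0.4553508  -0.24281062  0.04891287]
```

View pics/w1.png

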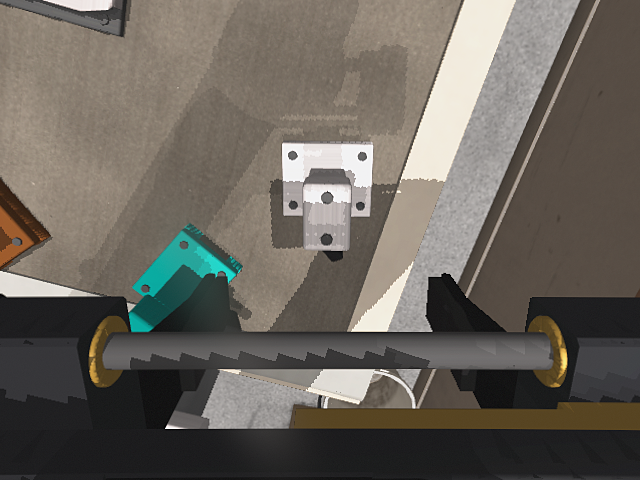

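The wrist view shows the silver carrier centred at (327,200), with its head at (327,217) and its knob hidden below the head. The turquoise look-alike is well clear. I'll descend and grip.

>>> play_rows --rows '[[87, [3.8, -1.4, 30], 0.12], [87, [0, 0, 34], 0], [87, [0, 0, 35], 0], [87, [0, 0, 35], 0], [87, [0, 0, 30], 0]]'

```text
t: 2.77
ee_pos: [0.5157, -0.2169, 0.1232]
ee_rot: [[0.962, 0.272, -0.002], [0.272, -0.962, -0.0], [-0.002, -0.0, -1.0]]
contact_force: [0.1, 0.2, -0.4]
gripper_width: 0.0868
finger_force: 0.0
```

>>> play_rows --rows '[[87, [0, 0, 0], 0], [36, [0, 0, 0], 0], [30, [0, 0, 0], 0], [25, [0, 0, 0], 0], [25, [0, 0, 0], 0]]' --force 45

```text
t: 3.18
ee_pos: [0.5189, -0.2162, 0.128]
ee_rot: [[0.962, 0.275, 0.004], [0.275, -0.962, -0.002], [0.003, 0.003, -1.0]]
contact_force: [0.8, 0.7, -0.0]
gripper_width: 0.068
finger_force: 0.0
```

>>> play_rows --rows '[[25, [0, 0, 0], 0], [25, [0, 0, 0], 0], [25, [0, 0, 0], 0], [25, [0, 0, 0], 0], [25, [0, 0, 0], 0]]'

```text
t: 3.6
ee_pos: [0.5177, -0.216, 0.1258]
ee_rot: [[0.961, 0.275, 0.001], [0.275, -0.961, -0.001], [0.0, 0.001, -1.0]]
contact_force: [1.2, -0.1, -4.9]
gripper_width: 0.0354
finger_force: 45.0
```

>>> play_rows --rows '[[25, [0, 0, -8], 0], [25, [0, 0, -16], 0], [25, [0, 0, -20], 0], [25, [0, 0, -16], 0], [25, [0, 0, 0], 0]]'

```text
t: 4.02
ee_pos: [0.5187, -0.2156, 0.1882]
ee_rot: [[0.961, 0.275, 0.004], [0.275, -0.961, -0.001], [0.003, 0.002, -1.0]]
contact_force: [1.2, -0.5, -6.4]
gripper_width: 0.0355
finger_force: 45.0
```

>>> play_rows --rows '[[25, [8, -7, 0], 0], [25, [18, -16, 0], 0], [25, [20, -18, 0], 0], [25, [20, -18, 0], 0], [25, [20, -18, 0], 0]]'

```text
t: 4.43
ee_pos: [0.5782, -0.1154, 0.183]
ee_rot: [[0.961, 0.275, -0.004], [0.275, -0.961, 0.002], [-0.003, -0.003, -1.0]]
contact_force: [-0.0, 0.4, -6.6]
gripper_width: 0.0356
finger_force: 45.0
```

>>> play_rows --rows '[[25, [20, -18, 0], 0], [25, [20, -18, 0], 0], [25, [14, -11, 0], 0], [25, [6, -4.7, 0], 0], [25, [0, 0, 0], 0]]'

```text
t: 4.85
ee_pos: [0.6221, -0.0476, 0.1833]
ee_rot: [[0.96, 0.28, -0.003], [0.28, -0.96, 0.003], [-0.002, -0.004, -1.0]]
contact_force: [-0.4, -0.4, -7.3]
gripper_width: 0.0357
finger_force: 45.0
```

>>> play_rows --rows '[[25, [0, 0, 0], 0.7], [25, [0, 0, 0], 0.7], [25, [0, 0, 0], 0.7], [25, [0, 0, 0], 0.65], [25, [0, 0, 0], 0]]'

```text
t: 5.27
ee_pos: [0.621, -0.0535, 0.1842]
ee_rot: [[0.999, 0.035, -0.003], [0.035, -0.999, -0.001], [-0.003, 0.001, -1.0]]
contact_force: [-0.8, 0.6, -7.9]
gripper_width: 0.0359
finger_force: 45.0
```

>>> play_rows --rows '[[25, [0, 0, 0], 0], [25, [0, 0, 0], 0], [25, [0, 0, 0], 0]]'

```text
t: 5.52
ee_pos: [0.622, -0.052, 0.1852]
ee_rot: [[0.999, 0.039, -0.001], [0.039, -0.999, -0.0], [-0.001, 0.0, -1.0]]
contact_force: [0.2, -0.9, -6.8]
gripper_width: 0.0355
finger_force: 45.0
```

Run:
```python
from h import *
im=grab("wrist"); s=ctrl.get_state(); W=cloud(im); np.savez("w2.npz",W=W); cv2.imwrite("pics/w2.png",im['color'])
it=grab("top"); Wt=cloud(it)
for n,w in [("wrist",W),("top",Wt)]:
  for nm,z0,z1,y0,y1 in [("top",.034,.042,.02,.2),("topfull",.036,.042,-.0,.2),("stop",.055,.066,.18,.23)]:
    P=sel(w,.57,.67,y0,y1,z0,z1)
    if len(P)>10: print(n,nm,len(P),rect(P,np.pi/2),P[:,2].mean())
tz=s['ee_pos'][2]
for n,w in [("wrist",W),("top",Wt)]:
    for a,b,nm in [(.008,.022,'head'),(-.105,-.092,'plate')]:
        P=sel(w,.55,.70,-.13,.0,tz+a,tz+b)
        if len(P)>10: print(n,nm,len(P),rect(P,np.pi/2),P[:,2].mean())
print(s['ee_pos'],np.round(s['ee_rot'],4),s['contact_force'],s['ft_torque'],s['q'])
```

```text
wrist top 14745 (array([624.7, 105. ]), 170.8, 48.9, 1.6041) 0.03711377298748813
wrist topfull 13792 (array([624.9, 102.3]), 176.3, 48.8, 1.6048) 0.03722033250603281
top top 1001 (array([624.1, 109.6]), 175.4, 48.3, 1.6068) 0.038503913382094225
top topfull 888 (array([624. , 103.1]), 188.1, 47.8, 1.6068) 0.03900695549120958
top stop 108 (array([618.8, 202.1]), 12.4, 61.0, 1.6342) 0.06045007016653003
wrist head 10161 (array([619.6, -51. ]), 61.6, 50.8, 1.5783) 0.19884848527849128
wrist plate 10480 (array([625.5, -51.6]), 90.2, 73.4, 1.6057) 0.0857035744511767
top head 40 (array([600.7, -42.9]), 13.6, 20.5, 1.5466) 0.20063745004912992
top plate 187 (array([594.7, -34.6]), 62.0, 36.9, 1.3512) 0.08749329346235389
[ 0.62219159 -0.05186154  0.18532673] [[ 9.992e-01  3.880e-02 -4.000e-04]
 [ 3.880e-02 -9.992e-01 -2.000e-04]
 [-5.000e-04  2.000e-04 -1.000e+00]] [-0.27275375 -0.11602694 -6.67648766] [ 0.02135159 -0.01881992 -0.00716963] [ 0.42067031  0.33752758 -0.46970996  1.58277492  0.15828024  1.25966741
 -1.60685822]
```

View pics/w2.png

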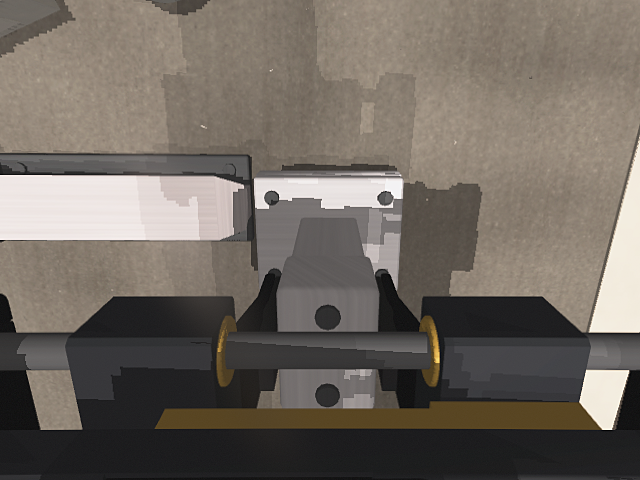

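The carrier is held square, with its plate at (328,230) and the rail's taper to its left ending at about (250,210). It needs about 5 mm in +x and 35 mm down.

>>> play_rows --rows '[[25, [2.2, 0, 7], 0], [25, [2, 0, 12], 0], [25, [1, 0, 11], 0], [25, [0, 0, 5], 0], [25, [0, 0, 0], 0]]'

```text
t: 6.03
ee_pos: [0.6259, -0.0513, 0.1474]
ee_rot: [[0.999, 0.039, -0.005], [0.039, -0.999, 0.001], [-0.005, -0.001, -1.0]]
contact_force: [-0.3, -0.1, -7.7]
gripper_width: 0.0359
finger_force: 45.0
```

>>> play_rows --rows '[[25, [0, 0, 0], 0], [25, [0, 0, 0], 0], [25, [0, 0, 0], 0]]'

```text
t: 6.28
ee_pos: [0.6281, -0.0513, 0.1512]
ee_rot: [[0.999, 0.039, 0.001], [0.039, -0.999, -0.0], [0.001, 0.0, -1.0]]
contact_force: [0.2, -0.0, -7.5]
gripper_width: 0.0356
finger_force: 45.0
```

Run:
```python
from h import *
im=grab("wrist"); s=ctrl.get_state(); W=cloud(im); cv2.imwrite("pics/w3.png",im['color'])
tz=s['ee_pos'][2]
for nm,b in [("rail",(.57,.68,.03,.18,.034,.042)),("plate",(.55,.70,-.13,-.004,tz-.105,tz-.09)),("taper",(.57,.68,-.003,.18,.030,.042))]:
    P=sel(W,*b); print(nm,len(P),rect(P,np.pi/2),P[:,2].mean())
print(s['ee_pos'],np.round(s['ee_rot'],4),s['contact_force'])
```

```text
rail 14410 (array([625. ,  97.7]), 137.0, 49.0, 1.6063) 0.03716218840027972
plate 10545 (array([631.6, -50.8]), 90.4, 73.7, 1.6071) 0.051805267257519806
taper 16379 (array([625.3,  87.9]), 156.6, 49.0, 1.6063) 0.03693014186595797
[ 0.62811397 -0.05127373  0.15127586] [[ 9.993e-01  3.860e-02  1.300e-03]
 [ 3.860e-02 -9.993e-01 -3.000e-04]
 [ 1.300e-03  3.000e-04 -1.000e+00]] [-0.35297593 -0.96690007 -6.76650276]
```

>>> play_rows --rows '[[25, [-0.7, 0, 1.3], 0], [25, [0, -5, 0], 0], [25, [0, -6, 0], 0], [25, [0, -6, 0], 0], [25, [0, -6, 0], 0]]'

```text
t: 6.75
ee_pos: [0.626, -0.027, 0.1493]
ee_rot: [[0.999, 0.039, 0.0], [0.039, -0.999, 0.0], [0.0, -0.0, -1.0]]
contact_force: [0.6, 0.1, -6.8]
gripper_width: 0.0357
finger_force: 45.0
```

>>> play_rows --rows '[[25, [0, -6, 0], 0], [25, [0, -6, 0], 0], [25, [0, -6, 0], 0], [25, [0, -6, 0], 0], [25, [0, -3, 0], 0]]'

```text
t: 7.17
ee_pos: [0.6249, 0.0002, 0.1493]
ee_rot: [[0.999, 0.04, 0.0], [0.04, -0.999, 0.001], [0.0, -0.001, -1.0]]
contact_force: [-0.1, -0.6, -7.0]
gripper_width: 0.0352
finger_force: 45.0
```

>>> play_rows --rows '[[25, [0, -6, 0], 0], [25, [0, -8, 0], 0], [25, [0, -8, 0], 0], [25, [0, -8, 0], 0], [25, [0, -8, 0], 0]]'

```text
t: 7.58
ee_pos: [0.6234, 0.0378, 0.1493]
ee_rot: [[0.999, 0.039, -0.0], [0.039, -0.999, 0.0], [0.0, -0.0, -1.0]]
contact_force: [0.6, -0.1, -6.9]
gripper_width: 0.0358
finger_force: 45.0
```

>>> play_rows --rows '[[25, [0, -8, 0], 0], [25, [0, -8, 0], 0], [25, [0, -8, 0], 0], [25, [0, -8, 0], 0], [25, [0, -8, 0], 0]]'

```text
t: 8.0
ee_pos: [0.622, 0.0774, 0.1492]
ee_rot: [[0.999, 0.039, 0.0], [0.039, -0.999, -0.0], [0.0, 0.0, -1.0]]
contact_force: [-1.0, 0.1, -6.3]
gripper_width: 0.0353
finger_force: 45.0
```

>>> play_rows --rows '[[25, [0, -8, 0], 0], [25, [0, -8, 0], 0], [25, [0, -8, 0], 0], [25, [0, -8, 0], 0], [25, [0, -8, 0], 0]]'

```text
t: 8.42
ee_pos: [0.6204, 0.1173, 0.1492]
ee_rot: [[0.999, 0.038, 0.0], [0.038, -0.999, -0.0], [0.0, 0.0, -1.0]]
contact_force: [0.3, 0.8, -7.7]
gripper_width: 0.0354
finger_force: 45.0
```

>>> play_rows --rows '[[25, [0, -6, 0], 0], [25, [0, -6, 0], 0], [25, [0, -2, 0], 0], [25, [0, -2, 0], 0], [25, [0, -2, 0], 0]]'

```text
t: 8.83
ee_pos: [0.6199, 0.1342, 0.1492]
ee_rot: [[0.999, 0.038, -0.0], [0.038, -0.999, -0.001], [-0.0, 0.001, -1.0]]
contact_force: [0.2, -0.7, -7.0]
gripper_width: 0.0357
finger_force: 45.0
```

>>> play_rows --rows '[[25, [0, -3, 0], 0], [25, [0, -3, 0], 0], [25, [0, -2, 0], 0], [25, [0, -2, 0], 0], [25, [0, -1, 0], 0]]'

```text
t: 9.25
ee_pos: [0.6193, 0.1459, 0.1492]
ee_rot: [[0.999, 0.039, -0.0], [0.039, -0.999, 0.0], [-0.0, -0.0, -1.0]]
contact_force: [-0.6, 0.3, -7.4]
gripper_width: 0.0356
finger_force: 45.0
```

>>> play_rows --rows '[[25, [0, -1, 0], 0], [25, [0, -1, 0], 0], [25, [0, -1, 0], 0], [25, [0, -1, 0], 0], [25, [0, 0, 0], 0]]'

```text
t: 9.67
ee_pos: [0.6191, 0.1498, 0.1492]
ee_rot: [[0.999, 0.039, -0.0], [0.039, -0.999, 0.0], [-0.0, -0.0, -1.0]]
contact_force: [1.0, 0.2, -7.0]
gripper_width: 0.0357
finger_force: 45.0
```

>>> play_rows --rows '[[25, [0, -1, 0], 0], [25, [0, -1, 0], 0], [25, [0, 0, 0], 0]]'

```text
t: 9.92
ee_pos: [0.6191, 0.1518, 0.1492]
ee_rot: [[0.999, 0.039, -0.0], [0.039, -0.999, 0.0], [-0.0, -0.0, -1.0]]
contact_force: [0.2, 0.3, -6.8]
gripper_width: 0.0355
finger_force: 45.0
```

>>> play_rows --rows '[[25, [0, -1, 0], 0], [25, [0, 0, 0], 0]]'

```text
t: 10.08
ee_pos: [0.6191, 0.1525, 0.1492]
ee_rot: [[0.999, 0.039, -0.0], [0.039, -0.999, -0.0], [-0.0, 0.0, -1.0]]
contact_force: [-0.1, -0.2, -6.7]
gripper_width: 0.0355
finger_force: 45.0
```

>>> play_rows --rows '[[25, [0, -1, 0], 0], [25, [0, -0.5, 0], 0], [25, [0, 0, 0], 0]]'

```text
t: 10.33
ee_pos: [0.6192, 0.1528, 0.1492]
ee_rot: [[0.999, 0.038, -0.0], [0.038, -0.999, -0.002], [-0.0, 0.002, -1.0]]
contact_force: [-0.4, -2.1, -5.8]
gripper_width: 0.0352
finger_force: 45.0
```

>>> play_rows --rows '[[25, [0, -1, 0], 0], [25, [0, -0.5, 0], 0], [25, [0, 0, 0], 0]]'

```text
t: 10.58
ee_pos: [0.6192, 0.1531, 0.1493]
ee_rot: [[0.999, 0.037, -0.0], [0.037, -0.999, -0.004], [-0.0, 0.004, -1.0]]
contact_force: [-1.4, -5.2, -4.3]
gripper_width: 0.0353
finger_force: 45.0
```

It's against the stop. I'll seat it down, ease the push, release and rise.

>>> play_rows --rows '[[25, [0, 1, 0.7], 0], [25, [0, 0.5, 0.6], 0], [25, [0, 0, 0], 0], [25, [0, 0, 0], 0]]'

```text
t: 10.92
ee_pos: [0.6193, 0.1528, 0.149]
ee_rot: [[0.999, 0.038, 0.001], [0.038, -0.999, -0.002], [0.0, 0.002, -1.0]]
contact_force: [-2.0, -5.8, -0.3]
gripper_width: 0.0358
finger_force: 45.0
```

>>> play_rows --rows '[[45, [0, 0, 0], 0], [60, [0, 0, 0], 0], [70, [0, 0, 0], 0], [70, [0, 0, 0], 0], [70, [0, 0, 0], 0]]'

```text
t: 11.33
ee_pos: [0.6194, 0.1554, 0.1486]
ee_rot: [[0.999, 0.04, 0.002], [0.04, -0.999, 0.002], [0.002, -0.002, -1.0]]
contact_force: [0.0, 0.8, -0.5]
gripper_width: 0.0609
finger_force: 0.0
```

>>> play_rows --rows '[[70, [0, 0, 0], 0], [70, [0, 0, -20], 0], [70, [0, 0, -40], 0], [70, [0, 0, -40], 0], [70, [0, 0, -40], 0]]'

```text
t: 11.75
ee_pos: [0.6186, 0.1543, 0.2894]
ee_rot: [[0.999, 0.039, -0.001], [0.039, -0.999, 0.0], [-0.0, -0.0, -1.0]]
contact_force: [1.0, 0.3, -0.0]
gripper_width: 0.0697
finger_force: 0.0
```

>>> play_rows --rows '[[70, [0, 0, 0], 0], [70, [0, 0, 0], 0], [70, [0, 0, 0], 0]]'

```text
t: 12.0
ee_pos: [0.6189, 0.1541, 0.2876]
ee_rot: [[0.999, 0.039, -0.0], [0.039, -0.999, -0.0], [-0.0, 0.0, -1.0]]
contact_force: [-1.2, 0.5, -0.8]
gripper_width: 0.0701
finger_force: 0.0
```

Run:
```python
from h import *
im=grab("wrist"); s=ctrl.get_state(); W=cloud(im); cv2.imwrite("pics/w4.png",im['color']); np.savez("w4.npz",W=W)
for nm,b in [("plate",(.55,.70,.08,.203,.044,.055)),("head",(.55,.70,.08,.25,.155,.17)),("stop",(.55,.70,.18,.24,.056,.068)),("rail",(.57,.68,.0,.09,.034,.042))]:
    P=sel(W,*b); print(nm,len(P),rect(P,np.pi/2) if len(P)>5 else 0,P[:,2].mean(),P[:,1].min(),P[:,1].max())
P=sel(W,.52,.60,.08,.22,.03,.09); print(len(P),P.mean(0),P.min(0),P.max(0))
print(s['ee_pos'],np.round(s['ee_rot'],4),s['contact_force'],s['q'])
cv2.imwrite("pics/sc4.png",ctrl.get_image("scene")['color'][180:330,230:430].repeat(4,0).repeat(4,1))
```

```text
plate 4937 (array([622.3, 154.8]), 94.0, 74.0, 1.6117) 0.049282301416081815 0.10669890053132938 0.2029994111179937
head 3783 (array([615.4, 152.6]), 36.0, 51.9, 1.6101) 0.16201762422013333 0.1339315199120489 0.17134239525591982
stop 835 (array([621.2, 203.9]), 12.2, 59.2, 1.6046) 0.0589647146907138 0.1968872632883638 0.2107706043619636
rail 3644 (array([626.4,  50.7]), 79.8, 47.8, 1.6095) 0.036938101269135784 0.01079672461179007 0.08999485096402557
791 [0.58839589 0.16168621 0.05322624] [0.54332413 0.1066989  0.04626447] [0.5999977  0.20905567 0.07368013]
[0.6184424  0.15389535 0.28648135] [[ 9.992e-01  3.870e-02 -2.000e-03]
 [ 3.870e-02 -9.992e-01 -5.000e-04]
 [-2.100e-03  5.000e-04 -1.000e+00]] [ 0.93181023  0.78373071 -0.35739736] [ 0.14624918  0.32772363 -0.55722039  1.40370343  0.17183924  1.46072833
 -1.93819637]
```

View pics/w4.png

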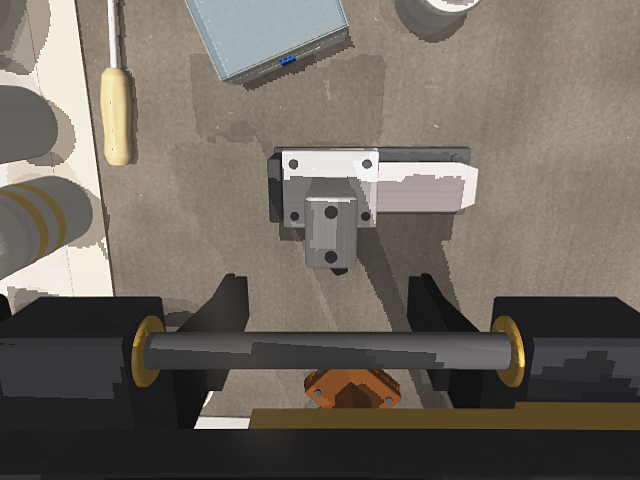

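View pics/sc4.png

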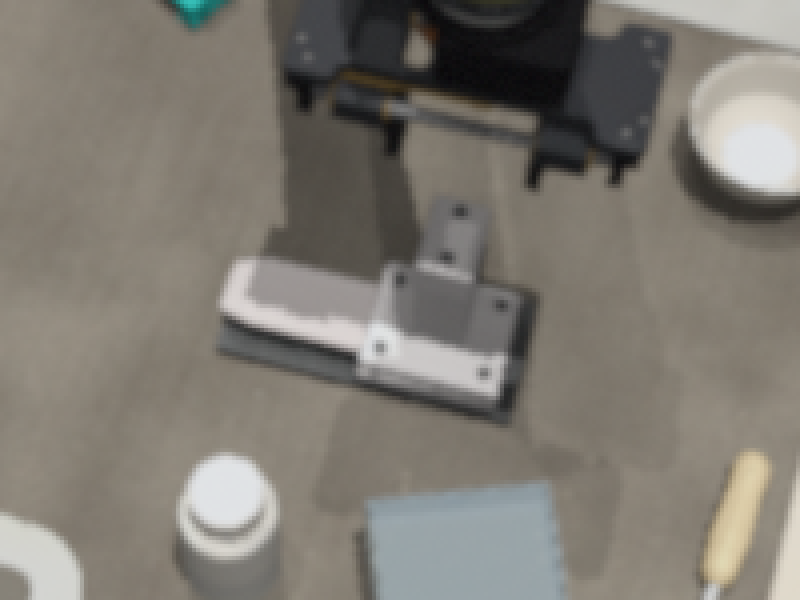

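The carrier is seated with its plate (330,188) touching the stop at (275,188), upright and square. Next I'll push the knob bar's outer end towards the stop (carrier +x, which is clockwise) with closed fingers. They go in just outboard of the head so the body clears it.

>>> play_rows --rows '[[30, [-15, 10, 0], 0], [0, [-20, 13, 0], 0], [0, [-20, 13, 0], 0], [0, [-20, 13.2, 0], 0], [0, [0, 0, 30], 0]]'

```text
t: 12.52
ee_pos: [0.5461, 0.0995, 0.2617]
ee_rot: [[0.999, 0.035, 0.007], [0.035, -0.999, -0.002], [0.007, 0.002, -1.0]]
contact_force: [1.9, -0.1, 1.2]
gripper_width: 0.0444
finger_force: 0.0
```

>>> play_rows --rows '[[0, [0, 0, 40], 0], [0, [0, 0, 40], 0], [0, [0, 0, 35], 0], [0, [0, 0, 30], 0], [0, [0, 0, 20], 0]]'

```text
t: 12.93
ee_pos: [0.5426, 0.1011, 0.0879]
ee_rot: [[0.999, 0.039, -0.007], [0.039, -0.999, -0.001], [-0.007, 0.001, -1.0]]
contact_force: [-0.9, -0.2, -0.2]
gripper_width: 0.0112
finger_force: 0.0
```

>>> play_rows --rows '[[0, [0, 0, 12.5], 0], [0, [0, 0, 10], 0], [0, [0, 0, 0], 0], [0, [0, 0, 0], 0]]'

```text
t: 13.27
ee_pos: [0.5462, 0.1021, 0.0706]
ee_rot: [[0.999, 0.039, 0.0], [0.039, -0.999, 0.0], [0.0, -0.0, -1.0]]
contact_force: [-1.2, -0.4, 1.1]
gripper_width: 0.0007
finger_force: 0.0
```

>>> play_rows --rows '[[0, [0, -4, 0], 0], [0, [0, -4, 0], 0], [0, [0, -3, 0], 0], [0, [0, -3, 0], 0], [0, [0, 0, 0], 0]]'

```text
t: 13.68
ee_pos: [0.5456, 0.1172, 0.0711]
ee_rot: [[0.999, 0.04, 0.001], [0.04, -0.999, 0.0], [0.001, -0.0, -1.0]]
contact_force: [-0.0, 0.3, 0.1]
gripper_width: 0.0006
finger_force: 0.0
```

>>> play_rows --rows '[[0, [0, -2, 0], 0], [0, [0, -2, 0], 0], [0, [0, -2, 0], 0], [0, [0, 0, 0], 0]]'

```text
t: 14.02
ee_pos: [0.5451, 0.1222, 0.0704]
ee_rot: [[0.999, 0.039, -0.0], [0.039, -0.999, -0.0], [-0.0, 0.0, -1.0]]
contact_force: [-1.3, -0.7, 0.1]
gripper_width: 0.0007
finger_force: 0.1
```

>>> play_rows --rows '[[0, [0, -2, 0], 0], [0, [0, -2, 0], 0], [0, [0, -2, 0], 0], [0, [0, 0, 0], 0]]'

```text
t: 14.35
ee_pos: [0.5437, 0.1248, 0.0696]
ee_rot: [[0.999, 0.037, -0.004], [0.037, -0.999, -0.005], [-0.004, 0.005, -1.0]]
contact_force: [-3.5, -6.5, 1.9]
gripper_width: 0.0004
finger_force: 3.2
```

>>> play_rows --rows '[[0, [0, -2, 0], 0], [0, [0, -2, 0], 0], [0, [0, 0, 0], 0]]'

```text
t: 14.6
ee_pos: [0.5419, 0.1279, 0.0687]
ee_rot: [[0.999, 0.037, -0.008], [0.037, -0.999, -0.006], [-0.008, 0.006, -1.0]]
contact_force: [-5.4, -7.9, 1.0]
gripper_width: 0.0006
finger_force: 3.6
```

>>> play_rows --rows '[[0, [0, -2, 0], 0], [0, [0, -2, 0], 0], [0, [0, 0, 0], 0]]'

```text
t: 14.85
ee_pos: [0.5414, 0.1315, 0.0683]
ee_rot: [[0.999, 0.037, -0.008], [0.036, -0.999, -0.007], [-0.009, 0.007, -1.0]]
contact_force: [-4.7, -8.6, -0.8]
gripper_width: 0.0008
finger_force: 3.9
```

>>> play_rows --rows '[[0, [0, -2, 0], 0], [0, [0, -2, 0], 0], [0, [0, 0, 0], 0]]'

```text
t: 15.1
ee_pos: [0.5405, 0.1345, 0.068]
ee_rot: [[0.999, 0.036, -0.01], [0.036, -0.999, -0.008], [-0.011, 0.008, -1.0]]
contact_force: [-7.2, -9.6, 0.1]
gripper_width: 0.0007
finger_force: 5.3
```

>>> play_rows --rows '[[0, [0.5, -2, 0], 0], [0, [0.5, -2, 0], 0], [0, [0, 0, 0], 0]]'

```text
t: 15.35
ee_pos: [0.5398, 0.1387, 0.0674]
ee_rot: [[0.999, 0.036, -0.014], [0.036, -0.999, -0.009], [-0.014, 0.008, -1.0]]
contact_force: [-8.6, -8.9, 0.9]
gripper_width: 0.0006
finger_force: 6.0
```

>>> play_rows --rows '[[0, [0.5, -2, 0], 0], [0, [0.5, -2, 0], 0], [0, [0, 0, 0], 0]]'

```text
t: 15.6
ee_pos: [0.5413, 0.1439, 0.0678]
ee_rot: [[0.999, 0.037, -0.012], [0.037, -0.999, -0.007], [-0.012, 0.007, -1.0]]
contact_force: [-8.4, -7.6, 1.1]
gripper_width: 0.0003
finger_force: 5.9
```

>>> play_rows --rows '[[0, [0, -2, 0], 0], [0, [0, -2, 0], 0], [0, [0, 0, 0], 0]]'

```text
t: 15.85
ee_pos: [0.541, 0.1452, 0.0677]
ee_rot: [[0.999, 0.036, -0.013], [0.035, -0.999, -0.011], [-0.013, 0.01, -1.0]]
contact_force: [-9.6, -14.0, 2.0]
gripper_width: 0.0005
finger_force: 8.0
```

Run:
```python
from h import *
s=ctrl.get_state(); print(s['ee_pos'],s['contact_force'],s['ft_torque'])
im=grab("wrist"); cv2.imwrite("pics/w5.png",im['color'])
```

```text
[0.54099635 0.14521242 0.06768189] [ -9.64316504 -13.9888967    2.01920976] [-2.65806695  1.99195192 -0.03428041]
```

View pics/w5.png

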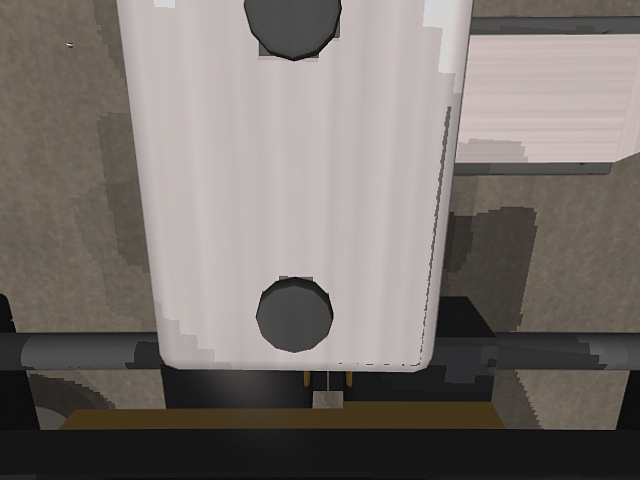

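The head fills the view and hides the knob, but the force is jumping, which suggests the stop. I'll push a bit more to confirm.

>>> play_rows --rows '[[0, [0.5, -2.5, 0], 0], [0, [0.5, -2.5, 0], 0], [0, [0, 0, 0], 0], [0, [0, 0, 0], 0]]'

```text
t: 16.23
ee_pos: [0.541, 0.1464, 0.0673]
ee_rot: [[0.999, 0.033, -0.016], [0.033, -0.999, -0.016], [-0.017, 0.016, -1.0]]
contact_force: [-12.5, -18.9, 4.7]
gripper_width: 0.0004
finger_force: 11.5
```

>>> play_rows --rows '[[0, [0.5, -2.5, 0], 0], [0, [0.5, -2.5, 0], 0], [0, [0, 0, 0], 0], [0, [0, 0, 0], 0]]'

```text
t: 16.57
ee_pos: [0.5412, 0.1472, 0.067]
ee_rot: [[0.999, 0.031, -0.019], [0.03, -0.999, -0.022], [-0.02, 0.022, -1.0]]
contact_force: [-16.0, -27.0, 9.4]
gripper_width: 0.0002
finger_force: 15.3
```

The stop is firm, 27 N with almost no movement. I'll back off, rise and check.

>>> play_rows --rows '[[0, [0, 8, 0], 0], [0, [-3, 10, 0], 0], [0, [-4, 15, 0], 0], [0, [-4, 15, 0], 0], [0, [0, 0, 0], 0]]'

```text
t: 16.98
ee_pos: [0.5384, 0.1104, 0.0702]
ee_rot: [[0.999, 0.035, -0.0], [0.035, -0.999, -0.002], [-0.001, 0.002, -1.0]]
contact_force: [0.3, -1.4, -0.1]
gripper_width: 0.0007
finger_force: 0.0
```

>>> play_rows --rows '[[0, [0, 0, -20], 0], [0, [0, 0, -40], 0], [0, [-30, 0, -40], 0], [0, [-40, 0, -10], 0], [0, [-40, 0, 0], 0]]'

```text
t: 17.4
ee_pos: [0.4354, 0.1121, 0.1773]
ee_rot: [[0.999, 0.04, 0.007], [0.04, -0.999, 0.003], [0.007, -0.002, -1.0]]
contact_force: [-1.1, 0.5, 0.3]
gripper_width: 0.0004
finger_force: 0.0
```

>>> play_rows --rows '[[0, [-35, -20, 0], 0], [0, [-30, -25, -30], 0], [0, [0, 0, -30], 0], [0, [0, 0, 0], 0], [0, [0, 0, 0], 0]]'

```text
t: 17.82
ee_pos: [0.3726, 0.15, 0.2312]
ee_rot: [[0.999, 0.041, 0.005], [0.041, -0.999, 0.0], [0.005, 0.0, -1.0]]
contact_force: [-0.3, -0.7, -0.1]
gripper_width: 0.0003
finger_force: 0.0
```

Run:
```python
from h import *
s=ctrl.get_state(); print(s['ee_pos'],s['contact_force'],s['q'])
im=grab("wrist"); W=cloud(im); c=im['color']
o=np.array([.6214,.1528,.0230]); X=np.array([-.039,.999,0]);Y=np.array([-.999,-.039,0])
for nm,b in [("plate",(.55,.70,.08,.197,.044,.055)),("head",(.55,.70,.08,.25,.155,.17)),("stop",(.55,.70,.18,.24,.056,.068))]:
    P=sel(W,*b); print(nm,len(P),rect(P,np.pi/2) if len(P)>5 else 0,P[:,2].mean())
D=W-o; L=np.stack([D@X,D@Y,D[...,2]],-1)*1000
m=(c.max(2)<70)&(abs(L[...,0])<35)&(L[...,1]>34)&(L[...,1]<90)&(L[...,2]>15)&(L[...,2]<80)
P=L[m]; print(m.sum())
if m.sum()>20:
    a=np.array([0,.5,.8660]); d0=np.array([0,.866,-.5]); Q=P-[0,54.5,48.5]
    t=Q@a; k=abs(t-9)<4; q=np.stack([Q[k]@d0,Q[k][:,0]],1); print(k.sum(),np.percentile(t,[5,50,95]))
    print(q.mean(0),cv2.minAreaRect(q.astype(np.float32)))
    v,u=np.where(m); x0,y0=max(u.min()-80,0),max(v.min()-100,0); cv2.imwrite("pics/w6.png",c[y0:y0+200,x0:x0+260].repeat(3,0).repeat(3,1))
else: cv2.imwrite("pics/w6.png",c)
```

```text
[0.3726321  0.15002729 0.2311627 ] [-0.31738685 -0.65487297 -0.10239272] [ 0.25056134 -0.2288938  -0.60102719  2.01615128 -0.13140869  1.31218013
 -1.83528283]
plate 0 0 nan
head 0 0 nan
stop 0 0 nan
0<stdin>:6: RuntimeWarning: Mean of empty slice.
  ret = ret.dtype.type(ret / rcount)
```

View pics/w6.png

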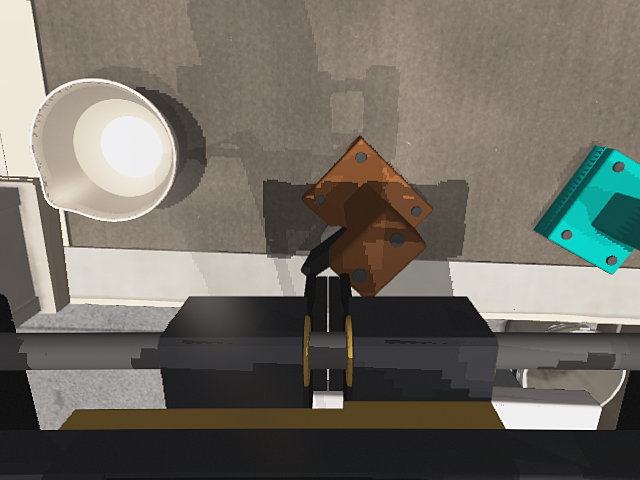

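I overshot: the view shows only the brown and turquoise look-alikes and the mortar, all untouched. I'll move back toward the rail for a look.

>>> play_rows --rows '[[0, [25, 0, 0], 0], [0, [35, 0, 0], 0], [0, [30, 0, 0], 0], [0, [0, 0, 0], 0], [0, [0, 0, 0], 0]]'

```text
t: 18.28
ee_pos: [0.4618, 0.1518, 0.2269]
ee_rot: [[0.999, 0.038, -0.005], [0.038, -0.999, 0.002], [-0.005, -0.002, -1.0]]
contact_force: [-0.8, -0.6, -0.2]
gripper_width: 0.0005
finger_force: 0.0
```

Run:
```python
from h import *
s=ctrl.get_state(); print(s['ee_pos'],s['contact_force'])
im=grab("wrist"); W=cloud(im); c=im['color']
o=np.array([.6214,.1528,.0230]); X=np.array([-.039,.999,0]);Y=np.array([-.999,-.039,0])
for nm,b in [("plate",(.55,.70,.08,.197,.044,.055)),("head",(.55,.70,.08,.25,.155,.17)),("stop",(.55,.70,.18,.24,.056,.068))]:
    P=sel(W,*b); print(nm,len(P),rect(P,np.pi/2) if len(P)>5 else 0)
D=W-o; L=np.stack([D@X,D@Y,D[...,2]],-1)*1000
m=(c.max(2)<70)&(abs(L[...,0])<35)&(L[...,1]>34)&(L[...,1]<95)&(L[...,2]>15)&(L[...,2]<80)
P=L[m]; print(m.sum())
if m.sum()>20:
    a=np.array([0,.5,.8660]); d0=np.array([0,.866,-.5]); Q=P-[0,54.5,48.5]
    t=Q@a; k=abs(t-9)<4; q=np.stack([Q[k]@d0,Q[k][:,0]],1); print(k.sum(),np.percentile(t,[5,50,95]))
    print(q.mean(0),cv2.minAreaRect(q.astype(np.float32)))
    v,u=np.where(m); x0,y0=max(u.min()-80,0),max(v.min()-100,0); print(x0,y0); cv2.imwrite("pics/w7.png",c[y0:y0+200,x0:x0+260].repeat(3,0).repeat(3,1))
else: cv2.imwrite("pics/w7.png",c)
```

```text
[0.46179781 0.15180816 0.22686506] [-0.80260482 -0.55425641 -0.18070123]
plate 4034 (array([588.1, 151.7]), 90.1, 45.3, 1.6098)
head 0 0
stop 474 (array([599., 203.]), 12.1, 15.9, 1.6014)
2177
1416 [-13.328169     6.15151239   7.81207445]
[-3.79135631  0.28271506] ((-2.44970703125, 1.182373046875), (49.1136474609375, 14.01286506652832), 42.164180755615234)
225 0
```

View pics/w7.png

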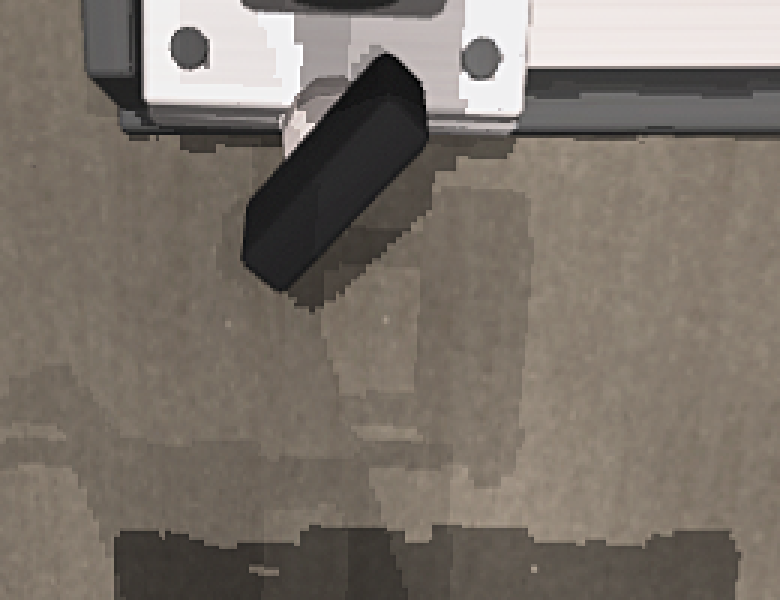

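The knob bar is turned about 42° (0.7 rad, the tight stop) and the plate touches the stop. The robot is clear of everything.

```bash
python3 -c "
from station import ctrl
print(ctrl.job_done())"
```

```text
the job is handed in; nothing more can be done
None
```

The carrier is on the rail and against the end stop, the knob is turned clockwise to its tight stop (about 0.7 rad in the last picture), the gripper is clear of everything, and the job was handed in at about 18 s.

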